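Find the full biscuit canister by weight and pump it airtight

ROBOT

A 6-joint arm with a two-finger parallel gripper is mounted at the origin on a cart in front of the work surface, level with it; the furniture and walls round the work are solid. World frame = base frame: x ahead of the robot, y to its left, z up, the work surface at z = 0. Lengths are in mm, angles in rad, forces in N, time in s.
With the tool pointing down it reaches from about 350 to 950 mm from the base axis. Payload 17.4 kg.
Tool frame: the origin (TCP) lies between the finger pads; the fingertips stand 19 mm ahead of it and the grasp point (between the pads) is the TCP (robot.tip_reach is the distance from the TCP to the fingertips, in mm); z points along the fingers, y is the line along which they close (so a half turn about z gives the same grasp; the last joint's range is limited). The gripper opens to 93 mm and grips with 3 to 60 N. Pads are 15 mm wide; open, the fingers measure 128 mm over their backs; the gripper's body (75 mm by 188 mm) begins 65 mm behind the grasp point.
Start: joints at [-1.181, 0.116, 1.442, -0, 1.584, -0.038], TCP at [280.029, -614.179, 237.646] pointing down, gripper open.
Joint ranges: [-2.83, 2.83], [-0.83, 2.19], [0.07, 2.5], [-1.14, 4.28], [0.01, 3], [-2.97, 2.97]. Speed limits (rad/s): [1.89, 1.89, 2.22, 3.14, 3.14, 3.14].

INTERFACE

Orientations are given as a unit quaternion [x, y, z, w].
In Python, from plant import robot, viewer, job_done, telemetry gives the robot as it stands. Calls block until the motion is done:
- robot.reach(position, orientation): joint-space move of the TCP to a pose.
- robot.servo_line(position, feed=150, ori=None): straight line of the TCP; ori=None keeps the orientation; feed is the mean speed in mm/s.
- robot.move_joints(angles): joint-space move.
- robot.grip(opening, squeeze=None): finger opening in mm; squeeze is the grip in N (None keeps the last); returns when the fingers have stopped.
- robot.hold(seconds).
- robot.ik(position, orientation): joint angles nearest the present ones, or None.
- viewer.camera(name): name is "scene" or "top" or "wrist"; returns the picture (420x560x3 uint8, red, green, blue); there is no depth.
- viewer.camera_model(name): a dict with "mtx" (3x3 intrinsics, pixels), "R" (3x3) and "t" (3): a world point X has camera coordinates R X + t; the wrist camera has in their place "T_tool_cam" (4x4, takes a point from camera to tool coordinates, whose origin is the TCP and whose axes are the flange's). Camera axes: x right, y down, z forward; pixel columns grow to the right and rows downward; lengths in mm; the calibration is good to about 2 mm. A picture is of the moment at which its call begins: read the wrist's pose just before it. camera_model takes no time and is no camera call.
A pose or a line that the arm cannot do raises robot.MotionError and nothing moves.
- job_done(): hands the job in; it is judged then, once.
Trained networks look in the newest picture that a camera, given by its name, has taken for a name from the list of things; names that differ only in an ending like _2 or _b are one class to them, and where a whole thing is asked for, a point or a joint stands for the part that bears it (a point fixed in the world has none). Each returns a list of dicts, best first, with "score" (0 to 1); they miss things now and then, are a little off and sometimes report something else, mostly with a low value. They report only what shows in the picture. A call takes as long as a camera call.
- viewer.look_for(name, camera): "rect" ([left, top, width, height] in pixels, round what is visible of it).
- viewer.masks_of(name, camera): "region" (420x560 bool, what is visible of it) and "rect" ([left, top, width, height] in pixels, round what is visible of it).
- viewer.place_of(name, camera): "point" ([row, column] in pixels: a listed point, or the origin of a listed thing).
Readings, each from a call of its own:
- telemetry.current_time_s(): time.
- telemetry.current_qpos(): joint angles.
- telemetry.current_qvel(): joint speeds.
- telemetry.current_joint_torque(): joint torques, N m.
- telemetry.current_tool_pos(): TCP position.
- telemetry.current_ee_rot(): TCP orientation.
- telemetry.current_contact_force(): force on the tool from outside, world axes, zero at the start.
- telemetry.current_wrist_torque(): the same for the moment, N m.
- telemetry.current_gripper_width(): finger opening in mm.
- telemetry.current_grasp_force(): force on a finger pad.
Only numpy, scipy, OpenCV 4.12 (cv2) and the standard library are available. Lean on these libraries where they do the work, as an engineer would, in place of code of your own. Each camera call takes 0.05 s, during which the arm holds its last target. There are 200 camera calls.

TASK

One of the three identical green vacuum canisters is full of biscuits and clearly heavier than the other two: find it by feel, set it down gently on the wooden board and let go, then pump the lever on its lid through three full strokes, all the way down and all the way up again. Leave the other two canisters standing on the worktop, keep all of them upright, and do not disturb the mug, the salt shaker or the lemon.

Things in the scene. Friction and masses are not known exactly. Their poses are not given: they have to be found in the camera images.
- board: Fixed brown wooden chopping board lying flat on the worktop, 170 (x) x 260 (y) x 21 mm thick with rounded corners; origin at the centre of its underside, z up.
- canister_a: One of 3 identical loose opaque canisters: green, round, 62 mm in diameter; black lid of the same diameter, its top 100 mm up. 0.6-0.75 kg if full, else under 0.42 kg. Origin: centre of the base, z up. A steel lever (48 x 20 mm) lies across the lid: hinge 22 mm towards +x, 106 mm up; free end towards -x, within the lid's outline, up to 122 mm. Grip across the diameter from above.
- press_a (a point): Orange thumb pad on top of the free end of canister_a's pump lever, 38 mm from its hinge, at rest 14 mm off the canister's axis (towards its -x) and about 121 mm above its base; it goes down 10 mm in a full stroke. Press straight down here.
- lever_a (a joint): Pump lever of canister_a: 0 rad = raised (sprung back when let go), 0.28 rad = fully down on its stop. About 4.5 N at the pad start it moving, about 9 N hold it fully down.
- canister_b: One of 3 identical loose opaque canisters: green, round, 62 mm in diameter; black lid of the same diameter, its top 100 mm up. 0.6-0.75 kg if full, else under 0.42 kg. Origin: centre of the base, z up. A steel lever (48 x 20 mm) lies across the lid: hinge 22 mm towards +x, 106 mm up; free end towards -x, within the lid's outline, up to 122 mm. Grip across the diameter from above.
- press_b (a point): Orange thumb pad on top of the free end of canister_b's pump lever, 38 mm from its hinge, at rest 14 mm off the canister's axis (towards its -x) and about 121 mm above its base; it goes down 10 mm in a full stroke. Press straight down here.
- lever_b (a joint): Pump lever of canister_b: 0 rad = raised (sprung back when let go), 0.28 rad = fully down on its stop. About 4.5 N at the pad start it moving, about 9 N hold it fully down.
- canister_c: One of 3 identical loose opaque canisters: green, round, 62 mm in diameter; black lid of the same diameter, its top 100 mm up. 0.6-0.75 kg if full, else under 0.42 kg. Origin: centre of the base, z up. A steel lever (48 x 20 mm) lies across the lid: hinge 22 mm towards +x, 106 mm up; free end towards -x, within the lid's outline, up to 122 mm. Grip across the diameter from above.
- press_c (a point): Orange thumb pad on top of the free end of canister_c's pump lever, 38 mm from its hinge, at rest 14 mm off the canister's axis (towards its -x) and about 121 mm above its base; it goes down 10 mm in a full stroke. Press straight down here.
- lever_c (a joint): Pump lever of canister_c: 0 rad = raised (sprung back when let go), 0.28 rad = fully down on its stop. About 4.5 N at the pad start it moving, about 9 N hold it fully down.
- mug: White mug, 85 x 118 x 91 mm, loose bystander; origin at the centre of its underside.
- shaker: Salt shaker, 44 mm in diameter, 90 mm tall, loose bystander; origin at the centre of its underside.
- lemon: Lemon, 72 x 55 x 56 mm, loose bystander; origin at the centre of its underside.

How it is judged (in metres and radians):
On the way, in this order (a step that is already met when the one before it is completed fails the run):
1. the full canister stands on the board, let go (((contact force between canister_a and board above 5.2 N and contact force between canister_a and the fingers below 0.2 N) or (contact force between canister_b and board above 5.2 N and contact force between canister_b and the fingers below 0.2 N) or (contact force between canister_c and board above 5.2 N and contact force between canister_c and the fingers below 0.2 N))), for 0.3 s.
2. its lever is fully down, first stroke (((contact force between canister_a and board above 5.2 N and value of joint lever_a above 0.25 rad) or (contact force between canister_b and board above 5.2 N and value of joint lever_b above 0.25 rad) or (contact force between canister_c and board above 5.2 N and value of joint lever_c above 0.25 rad))), for 0.05 s.
3. its lever is let up again after the first stroke (value of joint each of lever_a, lever_b, lever_c below 0.05 rad), for 0.1 s.
4. its lever is fully down, second stroke (((contact force between canister_a and board above 5.2 N and value of joint lever_a above 0.25 rad) or (contact force between canister_b and board above 5.2 N and value of joint lever_b above 0.25 rad) or (contact force between canister_c and board above 5.2 N and value of joint lever_c above 0.25 rad))), for 0.05 s.
5. its lever is let up again after the second stroke (all of step 3), for 0.1 s.
6. its lever is fully down, third stroke (((contact force between canister_a and board above 5.2 N and value of joint lever_a above 0.25 rad) or (contact force between canister_b and board above 5.2 N and value of joint lever_b above 0.25 rad) or (contact force between canister_c and board above 5.2 N and value of joint lever_c above 0.25 rad))), for 0.05 s.
7. its lever is let up again after the third stroke (all of step 5), for 0.1 s.
At the end, for the whole second after the job is handed in: The full canister (resting on the board with more than 5.2 N) stands on the board, the other two stand on the worktop (bases within 6 mm of it), all three upright within 0.06 rad and at rest, all levers up (under 0.05 rad) (all of step 7 and ((contact force between canister_a and board above 5.2 N and height (world z) of each of canister_b, canister_c below 0.006 m) or (contact force between canister_b and board above 5.2 N and height (world z) of each of canister_a, canister_c below 0.006 m) or (contact force between canister_c and board above 5.2 N and height (world z) of each of canister_a, canister_b below 0.006 m)) and angle between each of canister_a, canister_b, canister_c's own z axis and vertical below 0.06 rad and linear speed of each of canister_a, canister_b, canister_c below 0.02 m/s); the robot touches nothing.
It fails at once if a canister tips by more than 0.5 rad (angle between any of canister_a, canister_b, canister_c's own z axis and vertical above 0.5 rad).
It fails at once if a canister strikes or is pressed on the board with more than 60 N (contact force between any of canister_a, canister_b, canister_c and board above 60 N).
It fails at once if the mug, the shaker or the lemon is moved by more than 30 mm (distance of any of mug, shaker, lemon from where it was at the start of the episode above 0.03 m).
It also fails if it takes over 72 s, if anything falls off the work surface, if the arm or the gripper's body presses on something with over 40 N, if the wrist force passes 120 N, or if a joint passes its speed limit or range.

## Working session

There is one attempt and no reset: what is moved stays moved. The work goes in short steps, each a Python script; the robot and the scene stay as the last script left them, time stands still between calls to the robot, and variables do not carry over. Pictures are saved under pics/ and viewed, at most 10 in all, crops included, and the job is handed in when it is done.

```bash
mkdir -p pics; ls
cat > h.py <<'E'
import numpy as np, cv2
from plant import robot, viewer, job_done, telemetry as T
def ray(cam,row,col,z):
    m=viewer.camera_model(cam);K,R,t=np.array(m["mtx"]),np.array(m["R"]),np.array(m["t"]).ravel()
    C=-R.T@t; d=R.T@np.linalg.solve(K,[col,row,1]); return C+d*(z-C[2])/d[2]
E
python3 - <<'E'
from h import *
ims=[]
for c in("scene","top"):
    im=viewer.camera(c); cv2.imwrite(f"pics/{c}.png",im[:,:,::-1])
    for n,z in(("canister_a",0),("press_a",121),("board",0),("mug",0),("shaker",0),("lemon",0)):
        for d in viewer.place_of(n,c)[:4]:
            print(c,n,round(d["score"],2),np.round(d["point"]),ray(c,*d["point"],z).round())
print(T.current_ee_rot(),T.current_time_s(),T.current_contact_force())
E
```

```text
pics
scene canister_a 0.84 [273. 242.] [ 452. -169.    0.]
scene canister_a 0.75 [218. 236.] [428. -30.   0.]
scene canister_a 0.58 [330. 226.] [ 428. -300.    0.]
scene press_a 0.73 [315. 214.] [ 419. -306.  121.]
scene press_a 0.68 [184. 222.] [406.  -8. 121.]
scene press_a 0.64 [247. 232.] [ 441. -161.  121.]
scene board 0.71 [314. 320.] [ 629. -259.    0.]
scene mug 0.86 [176. 334.] [669. 101.   0.]
scene shaker 0.69 [161. 256.] [466. 141.   0.]
scene shaker 0.45 [212. 236.] [428. -12.   0.]
scene lemon 0.75 [145. 282.] [534. 196.   0.]
top canister_a 0.95 [262. 263.] [429. -22.   0.]
top canister_a 0.81 [257. 383.] [ 433. -310.    0.]
top canister_a 0.73 [252. 323.] [ 450. -167.    0.]
top press_a 0.64 [257. 326.] [ 442. -158.  121.]
top press_a 0.49 [266. 397.] [ 420. -306.  121.]
top press_a 0.49 [274. 262.] [410. -24. 121.]
top board 0.98 [176. 360.] [ 633. -264.    0.]
top mug 0.63 [167. 212.] [663.  96.   0.]
top shaker 0.75 [246. 204.] [472. 119.   0.]
top lemon 0.74 [220. 171.] [538. 197.   0.]
top lemon 0.16 [250. 200.] [462. 126.   0.]
[ 9.77212725e-01  2.12262314e-01 -1.90227736e-06  6.22543995e-07] 0.7 [ 0.41419467 -0.07026244 -0.23693735]
```

View pics/top.png

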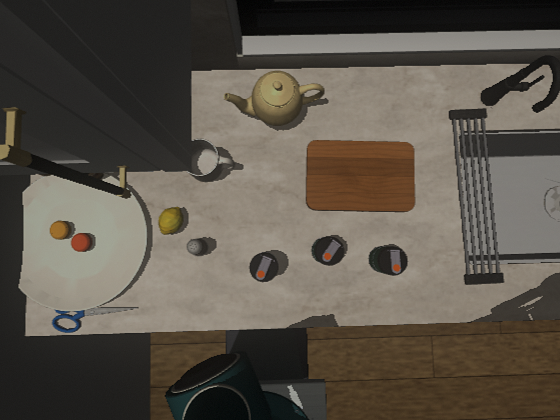

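View pics/scene.png

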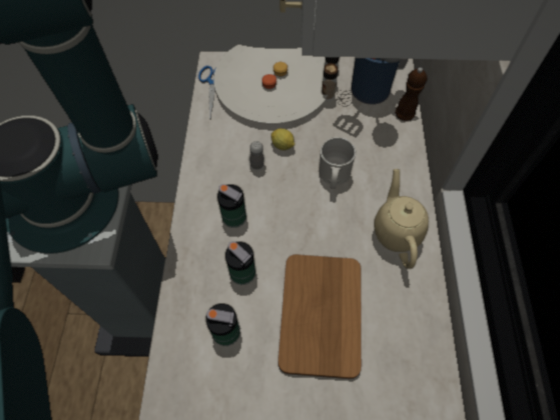

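The top view shows the canister lids at about (264,266), (330,250) and (391,259), given as col,row. The orange pads point roughly toward the robot (-x), and the board is centred at (360,176). The scene view agrees. Next I'll refine each position with the wrist camera.

```bash
cat >> h.py <<'E'
from scipy.spatial.transform import Rotation as Ro
def down(yaw): # tool down; closing axis = (sin yaw, -cos yaw)
    return np.array([np.cos(yaw/2),np.sin(yaw/2),0,0])
def wcal():
    M=np.eye(4);M[:3,:3]=Ro.from_quat(T.current_ee_rot()).as_matrix();M[:3,3]=T.current_tool_pos()
    return M@np.array(viewer.camera_model("wrist")["T_tool_cam"]),np.array(viewer.camera_model("wrist")["mtx"])
def wray(cal,row,col,z):
    M,K=cal; d=M[:3,:3]@np.linalg.solve(K,[col,row,1]); C=M[:3,3]; return C+d*(z-C[2])/d[2]
def look(xy):
    cal=wcal(); im=viewer.camera("wrist")
    for n,z in(("canister_a",0),("press_a",121)):
        for d in viewer.place_of(n,"wrist")[:3]: print(n,round(d["score"],2),np.round(d["point"]),wray(cal,*d["point"],z).round(1))
    return im,cal
E
python3 - <<'E'
from h import *
ims=[]
for p in((432,-306),(451,-168),(429,-25)):
    robot.reach([p[0],p[1],300],down(np.pi/2)); print(p); im,cal=look(p); ims.append(im)
    print(T.current_contact_force(), T.current_qpos())
    print(cal[0][:3,3])
    # lid by mask: project centroid
    for d in viewer.masks_of("canister_a","wrist")[:2]: print(d["rect"],round(d["score"],2))
cv2.imwrite("pics/w.png",cv2.resize(np.hstack(ims),None,fx=.47,fy=.47,interpolation=cv2.INTER_AREA)[:,:,::-1]); print(T.current_time_s())
E
```

```text
(432, -306)
canister_a 0.74 [ 54. 296.] [ 452.5 -168.5    0. ]
canister_a 0.6 [171. 278.] [ 430.9 -305.9    0. ]
press_a 0.93 [ 19. 298.] [ 448.2 -158.8  121. ]
press_a 0.76 [192. 265.] [ 419.8 -306.2  121. ]
[ 0.18635555 -0.29709879 -0.21087471] [-6.65943481e-01 -2.11205444e-01  1.65806915e+00 -1.06805035e-04
  1.69537705e+00 -6.64127425e-01]
[ 432.70435206 -231.55019291  447.28361097]
[269.3, 2.5, 68.1, 78.2] 0.75
[249.6, 143.8, 60.5, 71.1] 0.55
(451, -168)
canister_a 0.84 [271. 266.] [ 433.7 -306.3    0. ]
canister_a 0.77 [176. 285.] [ 459.6 -173.6    0. ]
canister_a 0.71 [ 51. 254.] [423.  -26.2   0. ]
press_a 0.88 [185. 274.] [ 447.3 -160.6  121. ]
press_a 0.87 [ 16. 235.] [415.2 -17.9 121. ]
press_a 0.7 [318. 245.] [ 417.  -302.8  121. ]
[-0.89209142  0.57961967 -0.0569953 ] [-4.11263583e-01 -3.19956792e-01  1.74556008e+00 -1.25441734e-04
  1.71636575e+00 -4.09997251e-01]
[451.67801413 -92.67731371 447.66264405]
[231.6, 246.6, 57.8, 68.7] 0.97
[256.6, 148.2, 54.3, 68.5] 0.81
(429, -25)
canister_a 0.97 [170. 273.] [423.  -23.9   0. ]
canister_a 0.62 [355. 281.] [ 434.1 -300.5    0. ]
press_a 0.66 [319. 295.] [ 446.6 -161.   121. ]
press_a 0.65 [185. 263.] [415.2 -17.6 121. ]
[-0.05093503  0.98928833  0.56233036] [-1.19742073e-01 -4.39325938e-01  1.83238081e+00 -1.90506756e-04
  1.74896467e+00 -1.18156938e-01]
[429.70262784  50.05702692 447.65495878]
[276.3, 252.7, 51.9, 62.6] 0.91
[243.0, 148.4, 62.9, 68.4] 0.75
3.8667
```

View pics/w.png

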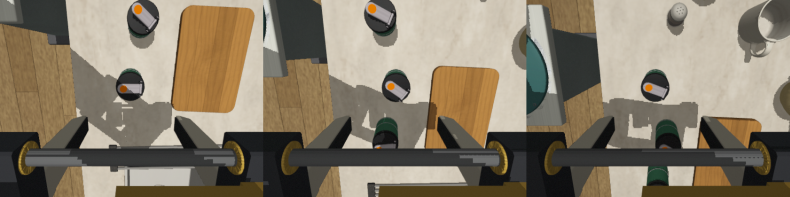

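The wrist views agree with these estimates: axes near (425,-25), (453,-168) and (432,-306), with pads about 14 mm off. I'll now weigh the canisters one after another.

```bash
cat >> h.py <<'E'
def fz(n=10):
    v=[]
    for _ in range(n): robot.hold(0.03); v.append(T.current_contact_force())
    return np.mean(v,0)
E
python3 - <<'E'
from h import *
Q=down(np.pi/2)
for p in((425,-25),(453,-168),(432,-306)):
    robot.reach([*p,190],Q); robot.grip(93,35); f0=fz()
    robot.servo_line([*p,72],120); robot.grip(50,35); w=T.current_gripper_width()
    f1=fz(3); robot.servo_line([*p,105],80); robot.hold(.2); f2=fz()
    m=(f0-f2)[2]
    print(p,w,(f1-f0).round(2),(f2-f0).round(2),T.current_wrist_torque(),T.current_time_s())
    if m>5.2: print("HEAVY"); break
    robot.servo_line([*p,73],60); robot.servo_line([*p,72],20); robot.grip(93); robot.servo_line([*p,190],200)
E
```

```text
(425, -25) 62.69566607090051 [-1.44  0.3   2.17] [ 0.18  0.07 -2.99] [-0.00559801 -0.05716875 -0.02146677] 7.8667
(453, -168) 60.8708277386809 [1.67 0.34 0.85] [-0.46 -0.02 -3.35] [-0.02767294 -0.07842148  0.01855445] 14.375
(432, -306) 60.912943982406475 [-5.28 -0.79  3.46] [-0.48 -0.15 -6.84] [-0.06246572 -0.07465252  0.01955917] 20.8833
HEAVY
```

Run:
```python
from h import *
robot.servo_line([432,-306,140],120); robot.servo_line([620,-262,140],150); robot.servo_line([620,-262,97],60)
robot.hold(.2); f0=fz(8); z=96
while z>88:
    robot.servo_line([620,-262,z],15); f=fz(3)
    if f[2]-f0[2]>2.5: break
    z-=0.7
print(z,f0,f,T.current_gripper_width())
robot.grip(93); robot.hold(.1); robot.servo_line([620,-262,240],200)
robot.servo_line([600,-330,300],250)
cal=None
im,cal=look(0); cv2.imwrite("pics/w2.png",im[:,:,::-1])
im=viewer.camera("top")
for d in viewer.place_of("press_a","top")[:4]: print(np.round(d["point"]),d["score"],ray("top",*d["point"],142).round(1))
for d in viewer.place_of("press_a","wrist")[:3]: print("press z142",wray(cal,*d["point"],142).round(1))
for d in viewer.place_of("canister_a","wrist")[:3]: print("base z21",wray(cal,*d["point"],21).round(1))
print(T.current_time_s())
```

```text
92.49999999999999 [ 0.06713886  0.14301714 -6.51299409] [-3.79538455  0.53812895  1.68960652] 60.94579108021757
canister_a 0.71 [ 33. 154.] [ 457.3 -169.5    0. ]
canister_a 0.71 [113. 298.] [ 623.3 -258.     0. ]
press_a 0.9 [117. 288.] [ 608.2 -260.4  121. ]
[176. 376.] 0.7 [ 606.  -264.7  142. ]
[258. 328.] 0.6 [ 440.5 -159.2  142. ]
[272. 263.] 0.49 [415.8 -26.7 142. ]
press z142 [ 607.7 -260.   142. ]
base z21 [ 464.  -173.5   21. ]
base z21 [ 622.2 -257.9   21. ]
28.7667
```

View pics/w2.png

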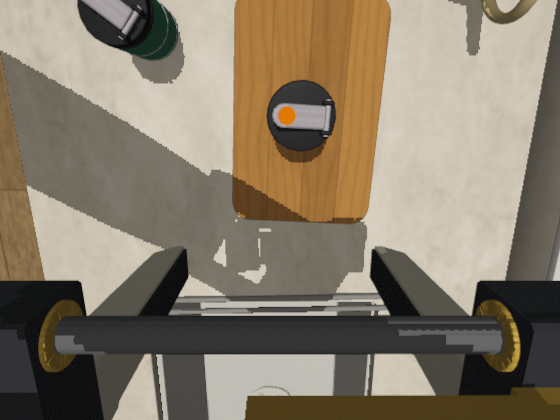

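The wrist view shows the canister upright on the board, with its lever along x and the orange pad at (287,117), which is (607.5,-261) in world coordinates. Next I'll pump with closed fingers across the lever.

Run:
```python
from h import *
P=[607.5,-261]
q=T.current_qpos(); c=[(y,robot.ik([*P,200],down(y))) for y in(0,np.pi)]
c=[k for k in c if k[1] is not None]; y=min(c,key=lambda k:abs(k[1][5]-q[5]))[0]
robot.grip(0,20); robot.reach([*P,200],down(y)); robot.hold(.2); f0=fz(8)[2]
robot.servo_line([*P,164],100)
for s in range(3):
    z=160; log=[]
    if s: z=zb+1.5
    while z>146:
        robot.servo_line([*P,z],30); f=fz(2)[2]-f0; log.append((round(z,1),round(f,1)))
        if f>12.5: break
        z-=1 if z>154 else .4
    zb=z; robot.hold(.15); print(log, fz(3)[2]-f0)
    robot.servo_line([*P,166],50); robot.hold(.35)
robot.servo_line([*P,230],150); print(T.current_time_s())
robot.servo_line([600,-330,300],250)
for c in("wrist",):
    im=viewer.camera(c); cv2.imwrite("pics/w3.png",im[:,:,::-1])
im=viewer.camera("scene"); cv2.imwrite("pics/s3.png",im[:,:,::-1])
```

```text
[(160, np.float64(3.9)), (159, np.float64(5.1)), (158, np.float64(5.8)), (157, np.float64(6.0)), (156, np.float64(6.5)), (155, np.float64(7.3)), (154, np.float64(7.2)), (153.6, np.float64(6.7)), (153.2, np.float64(7.4)), (152.8, np.float64(7.3)), (152.4, np.float64(7.7)), (152.0, np.float64(8.2)), (151.6, np.float64(7.4)), (151.2, np.float64(7.6)), (150.8, np.float64(8.8)), (150.4, np.float64(8.2)), (150.0, np.float64(8.5)), (149.6, np.float64(11.1)), (149.2, np.float64(13.9))] 13.495586765066554
[(150.7, np.float64(8.9)), (150.3, np.float64(8.5)), (149.9, np.float64(10.3)), (149.5, np.float64(12.8))] 13.320762483973674
[(151.0, np.float64(7.5)), (150.6, np.float64(8.3)), (150.2, np.float64(8.7)), (149.8, np.float64(11.1)), (149.4, np.float64(13.8))] 14.167465854110526
46.05
```

View pics/s3.png

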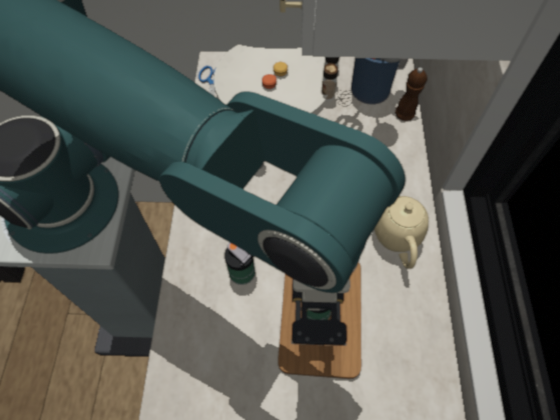

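The scene view shows the canister still on the board under the gripper, near (320,315), and canister b standing. All three strokes reached the hard stop, with a clear rise in force each time.

```bash
python3 -c "
from h import *
print(job_done(),T.current_time_s())"
```

```text
the job is handed in; nothing more can be done
the job is handed in; nothing more can be done
```

I found the full canister by weighing (about 0.70 kg; the other two about 0.30 and 0.34 kg), set it on the board, let go, pumped its lever three full strokes, and handed the job in; the judge's verdict was not shown.

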